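Vent a grease gun and hold its follower rod back for a cartridge change

TASK

The small grease gun clamped in the bench vice needs a new cartridge: first let off its pressure by pressing the vent plunger on top of the head right down to its stop and keeping it down for a second, then let it come up again. After that take the T-handle at the other end and draw the follower rod out against its spring until the groove turned in the rod has just come fully out of the end cap (not on to the end of the travel), and never let the rod fly back. Finish while still holding the rod there, so that I can unscrew the head, and leave the other things on the bench where they are.

Things in the scene. Friction and masses are not known exactly. Their poses are not given: they have to be found in the camera images.
- vice: Blue swivel bench vice, bolted to the bench, does not move. Origin: centre of the underside of its round base, on the bench; z up; its screw and tommy bar point along its -x (towards the robot, up to 205 mm from the origin and 130 mm high), its anvil along +x (125 mm). Jaws 96 mm wide along y, tops 168 mm above the bench, closed on the gun's barrel. Its place and turn on the bench vary.
- gun: The grease gun, fixed level in the vice jaws. Origin: on the barrel's axis at mid-barrel, 148 mm above the bench, straight above the vice's origin; y runs along the barrel's axis towards the end cap and T-handle, z up. Steel barrel 40 mm in diameter, y -75 to +75 mm; dark end cap 46 mm in diameter, y 64 to 90 mm; aluminium head about 38 x 44 x 44 mm at y -84 to -128 mm with a black pistol grip hanging below it and a thin delivery tube going on to y -240 mm.
- vent_top (a point): Centre of the flat top of the vent plunger's round brass head (18 mm in diameter, 6 mm thick), which stands on a short boss on top of the gun's head, at y -105 mm, 44 mm above the barrel's axis (192 mm above the bench) when up. It moves straight down.
- vent (a joint): Travel of the vent plunger in m: 0 up, 0.006 pressed down to its stop. Spring: 3 N at first, 6 N at the stop; it comes up by itself.
- cap_face (a point): Centre of the end cap's flat outer face, where the rod comes out (gun y +90 mm, on the barrel's axis).
- handle (a point): Centre of the T-handle's crossbar: a dark steel bar 12 mm in diameter and 64 mm long, level, across the rod (along the gun's x), on the barrel's axis. With the rod home it is 50 mm outside the cap face; between the cap face and the bar the bare steel rod, 8 mm in diameter, is free over 43 mm, with free air around and at least 130 mm below.
- groove (a point): Middle of the groove turned in the rod: 7 mm wide, about 1.3 mm deep, dark, 150 mm from the crossbar's centre towards the head. With the rod home it is hidden in the barrel, 100 mm inside the cap face; it shows fully when its middle is 3.5 mm outside the face.
- rod (a joint): How far the follower rod is drawn out, in m: 0 home, 0.130 at the end of its travel; it moves along the gun's +y. The groove's middle is level with the cap face at 0.100 and the groove is fully out from 0.1035. The spring pulls it home with 7 N at 0 and 15 N near the groove, with about 1 N of friction besides.
- cartridge: Bystander: spare grease cartridge, white tube 37 mm in diameter, 137 mm high, standing on the bench. Origin: centre of its underside.
- carton: Bystander: small cardboard carton, 100 x 70 x 55 mm high. Origin: centre of its underside.
- jar: Bystander: glass jar with a steel lid, 68 mm in diameter, 85 mm high. Origin: centre of its underside.
- square: Bystander: try square lying flat, dark wooden stock 22 x 120 mm along its y, 14 mm high, steel blade 150 mm along its +x. Origin: underside of the stock's middle.

How it is judged:
By the outcome, as a careful person would: the job done as asked, in the order asked, and still so for the second after the job is handed in, while the arm keeps its last pose, push and grip.
It also fails if it takes over 48 s, if anything falls off the work surface, if the arm or the gripper's body presses on something with over 40 N, if the wrist force passes 120 N, or if a joint passes its speed limit or range.

ROBOT

A 7-joint arm with a two-finger parallel gripper is mounted at the origin on the work surface. World frame = base frame: x ahead of the robot, y to its left, z up, the work surface at z = 0. Lengths are in m, angles in rad, forces in N, time in s.
With the tool pointing down it reaches from about 0.425 to 0.95 m from the base axis. Payload 4.7 kg.
Tool frame: the origin (TCP) lies on the centre line of the jaws, within the pads' length; the fingertips stand robot.nose_length ahead of it and the grasp point (between the pads) lies 8 mm behind it (robot.nose_length is the distance from the TCP to the fingertips, in m); z points along the fingers, y is the line along which they close (so a half turn about z gives the same grasp; the last joint's range is limited). The gripper opens to 85 mm and grips with 20 to 120 N. Pads are 22 mm wide; open, the fingers measure 114 mm over their backs; the gripper's body (76 mm by 85 mm) begins 54 mm behind the grasp point. The pads swing forward as they close: fully open they stand 13 mm farther back than shut.
Start: joints at [1.073, 0.469, -0.049, 1.532, 0.024, 1.141, -0.082], TCP at [0.305, -0.602, 0.242] pointing down, gripper open.
Joint ranges: [-2.59, 2.59], [-0.33, 1.99], [-1.39, 1.29], [0.1, 2.45], [-1.04, 4.18], [0.21, 1.99], [-2.66, 2.66]. Speed limits (rad/s): [2.57, 2.57, 3.14, 3.14, 3.14, 3.14, 3.14].

INTERFACE

Orientations are given as [roll, pitch, yaw] about the fixed x, y, z axes, in that order (R = Rz(yaw) Ry(pitch) Rx(roll)).
In Python, from plant import robot gives the robot as it stands. Calls block until the motion is done:
- robot.goto(position, orientation): joint-space move of the TCP to a pose.
- robot.move_straight(position, vel=0.15, attitude=None, contact_N=None): straight line of the TCP; attitude=None keeps the orientation; vel is the mean speed in m/s. With contact_N (N) it stops when the force on the tool has changed by that much, and returns True; else False.
- robot.move_joints(angles): joint-space move.
- robot.grip(opening, strength=None): opening from 0.0 (shut) to 1.0 (fully open); strength is the grip in N (None keeps the last); returns when the fingers have stopped.
- robot.sleep(seconds).
- robot.inverse_kinematics(position, orientation): joint angles nearest the present ones, or None.
- robot.sense(): the state.
- robot.grab_frame(name): name is "scene" or "top" or "wrist"; returns a dict with "image" (400x640x3 uint8, red, green, blue), "range_z" (400x640 float32, m along the optical axis (not along the pixel's ray), 0 where there is no reading), "fx", "fy", "cx", "cy" (pixels), "R" (3x3) and "t" (3): a world point X has camera coordinates R X + t. Camera axes: x right, y down, z forward; pixel columns grow to the right and rows downward; lengths in m; the calibration is good to about 2 mm. A picture is of the moment at which its call begins.
A pose or a line that the arm cannot do raises robot.IKError and nothing moves.
- robot.close_job(): hands the job in; it is judged then, once.
The state is a dict: "t": time; "joint_pos": joint angles; "joint_velocities": joint speeds; "effort": joint torques, N m; "tcp_pos": TCP position; "tcp_rot": TCP orientation; "wrist_force": force on the tool from outside, world axes, zero at the start; "torque": the same for the moment, N m; "opening": opening from 0.0 (shut) to 1.0 (fully open); "gripper_force": force on a finger pad.
Only numpy, scipy, OpenCV 4.12 (cv2) and the standard library are available. Lean on these libraries where they do the work, as an engineer would, in place of code of your own. Each camera call takes 0.05 s, during which the arm holds its last target. There are 200 camera calls.

## Working session

There is one attempt and no reset: what is moved stays moved. The work goes in short steps, each a Python script; the robot and the scene stay as the last script left them, time stands still between calls to the robot, and variables do not carry over. Pictures are saved under pics/ and viewed, at most 10 in all, crops included, and the job is handed in when it is done.

```bash
mkdir -p pics; ls
python3 - <<'E'
from plant import robot
import cv2,numpy as np,pickle
s=robot.sense();print(s, robot.nose_length)
for n in("scene","top"):
    f=robot.grab_frame(n);pickle.dump(f,open(n+".pkl","wb"))
    cv2.imwrite(f"pics/{n}0.png",f["image"][:,:,::-1]);print(n,f["fx"],f["cx"],f["cy"],f["R"],f["t"],-f["R"].T@f["t"])
E
```

```text
pics
{'t': 0.0, 'joint_pos': array([ 1.07309913,  0.46943056, -0.04861443,  1.53369558,  0.02411252,
        1.14101068, -0.08230722]), 'joint_velocities': array([ 0.00037381,  0.00098684, -0.00037883,  0.00174436,  0.0004804 ,
       -0.00280489,  0.00144329]), 'effort': array([-8.07475935e-04, -5.10302889e+01, -4.69462783e-02, -2.37711936e+01,
        1.08177969e-02,  7.56532332e-03,  9.70206827e-06]), 'tcp_pos': array([ 0.30473471, -0.60166016,  0.24126811]), 'tcp_rot': array([-3.13963620e+00,  7.54095570e-05,  4.68844334e-01]), 'wrist_force': array([ 0.71189814, -0.49951672, -0.06270647]), 'torque': array([ 0.00059296, -0.02456658, -0.00942039]), 'gripper_force': 0.0, 'opening': 1.0014396145062812} 0.011
scene 383.6806765854942 319.77795659016937 200.03619696775726 [[-0.26955995  0.96281914  0.01779735]
 [ 0.67822098  0.2029365  -0.70628116]
 [-0.68363275 -0.17831458 -0.70770769]] [ 0.14544745 -0.33252577  1.63280896] [1.38097444 0.21859567 0.91810619]
top 454.10235437786093 319.3666120537138 200.15431655802593 [[-0.01948351 -0.99969847 -0.01494498]
 [-0.99696808  0.02055223 -0.07504833]
 [ 0.07533286  0.01343746 -0.9970679 ]] [0.02448288 0.59094194 1.2632079 ] [ 0.4944662  -0.00464399  1.30421915]
```

View pics/scene0.png

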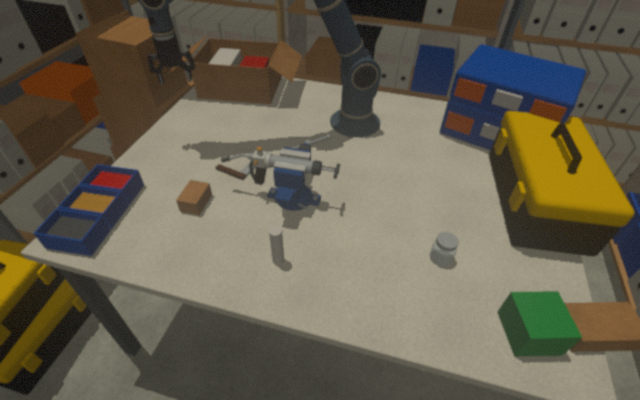

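View pics/top0.png

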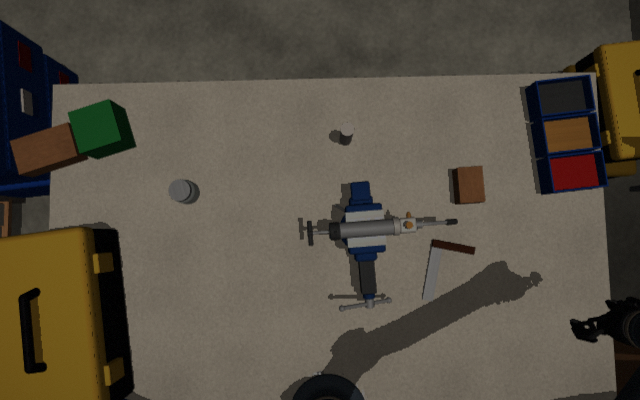

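Top view: gun runs from the tube tip (455,221) past the brass vent (408,223) and the cap (336,231) to the T-bar (311,233); the bar's shadow is at (302,229). In the scene view the vent is at about (259,150) and the T-bar at (337,170). I'll measure these from both views.

```bash
cat > h.py <<'E'
import numpy as np,cv2
def ray(f,u,v):
    d=f["R"].T@np.array([(u-f["cx"])/f["fx"],(v-f["cy"])/f["fy"],1]); return -f["R"].T@f["t"],d
def plane(f,u,v,z):
    o,d=ray(f,u,v); return o+d*(z-o[2])/d[2]
def tri(f,p,g,q):
    a,d=ray(f,*p);b,e=ray(g,*q)
    s=np.linalg.lstsq(np.c_[d,-e],b-a,rcond=None)[0]
    P,Q=a+d*s[0],b+e*s[1]; return (P+Q)/2,np.linalg.norm(P-Q)
def rz(f,u,v):
    o,d=ray(f,u,v); return o+d*f["range_z"][int(v),int(u)]
def blobs(m,off=(0,0),amin=8):
    n,l,s,c=cv2.connectedComponentsWithStats(m.astype(np.uint8))
    return [(s[i,4],(c[i]+off).round(1),s[i,:4]+[*off,0,0]) for i in range(1,n) if s[i,4]>=amin]
E
python3 - <<'E'
from h import *
import pickle
T=pickle.load(open("top.pkl","rb"));S=pickle.load(open("scene.pkl","rb"))
def brass(im): 
    h=cv2.cvtColor(im,cv2.COLOR_RGB2HSV);return (h[...,0]>12)&(h[...,0]<30)&(h[...,1]>90)&(h[...,2]>70)
for f,(u0,v0,u1,v1) in((T,(395,208,425,240)),(S,(245,135,275,170))):
    print("brass",blobs(brass(f["image"][v0:v1,u0:u1]),(u0,v0)))
for f,(u0,v0,u1,v1) in((T,(295,215,345,250)),(S,(320,155,350,185))):
    print("dark",blobs(f["image"][v0:v1,u0:u1].max(2)<70,(u0,v0)))
z=T["range_z"]
for p in((408,223),(311,233),(311,226),(311,240),(336,231),(375,229)):print(p,rz(T,*p).round(4))
for n,f,c in(("t",T,(290,190,470,260)),("s",S,(210,130,360,220))):
    k=4; cv2.imwrite(f"pics/c{n}.png",cv2.resize(f["image"][c[1]:c[3],c[0]:c[2],::-1],None,fx=k,fy=k,interpolation=cv2.INTER_CUBIC))
E
python3 -c "
import cv2,numpy as np
a=cv2.imread('pics/ct.png');b=cv2.imread('pics/cs.png');b=cv2.copyMakeBorder(b,0,0,0,a.shape[1]-b.shape[1],0);o=np.vstack([a,b[:320]]);print(o.shape);cv2.imwrite('pics/cc.png',o)"
```

```text
brass [(np.int32(21), array([408.4, 214.6]), array([407, 212,   4,   6])), (np.int32(40), array([409.1, 224.7]), array([406, 222,   7,   7]))]
brass [(np.int32(23), array([259., 148.]), array([256, 146,   7,   5])), (np.int32(15), array([255.3, 161.9]), array([254, 160,   4,   5]))]
dark [(np.int32(792), array([325. , 229.1]), array([298, 215,  47,  33]))]
dark []
(408, 223) [ 0.5181 -0.2048  0.1922]
(311, 233) [0.4986 0.0336 0.1539]
(311, 226) [0.5163 0.0334 0.1519]
(311, 240) [0.481  0.0339 0.1562]
(336, 231) [ 0.5023 -0.0293  0.1708]
(375, 229) [ 0.5054 -0.1266  0.1677]
(600, 720, 3)
```

View pics/cc.png

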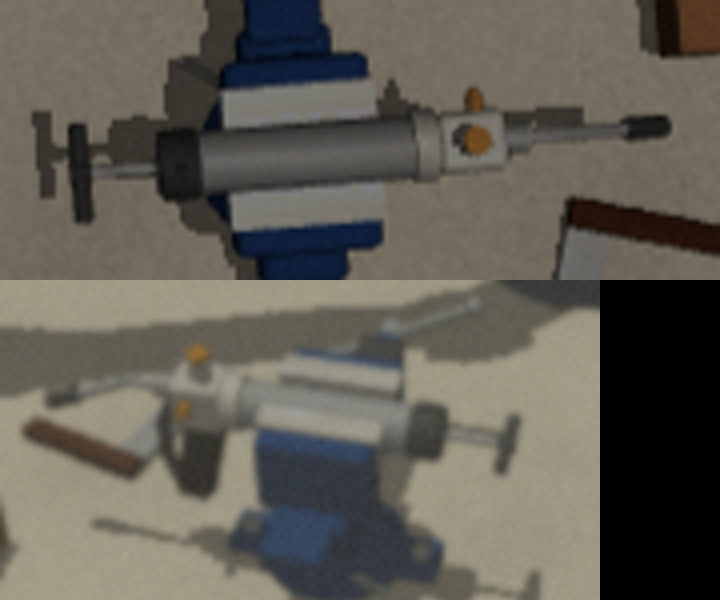

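The crop puts the vent at top (409.2,225) / scene (259.2,148.2), the T-bar at top (310,233.2) / scene (337,170.8), and the cap's outer face at top about (329.5,231.5). Next I'll triangulate these, check them, and go above the vent for a close look.

Run:
```python
from h import *
import pickle
from plant import robot
T=pickle.load(open("top.pkl","rb"));S=pickle.load(open("scene.pkl","rb"))
v,ev=tri(T,(409.2,225),S,(259.2,148));h,eh=tri(T,(310,233.2),S,(337,170.8))
vp=plane(T,409.2,225,.192);hp=plane(T,310,233.2,.148)
print(v,ev,h,eh,vp,hp)
d=hp-vp;g=np.arctan2(-d[0],d[1]);L=np.hypot(d[0],d[1]);print("yaw",np.degrees(g),"len (245)",L)
for y in(g-np.pi/2,g+np.pi/2):
    for p in((*vp[:2],.27),(*hp[:2],.14),(*(hp[:2]+.105*d[:2]/L),.14)):print(y,robot.inverse_kinematics(p,[np.pi,0,y]))
y=g-np.pi/2 if robot.inverse_kinematics((*vp[:2],.27),[np.pi,0,g-np.pi/2]) is not None else g+np.pi/2
robot.goto((*vp[:2],.28),[np.pi,0,y])
f=robot.grab_frame("wrist");pickle.dump(f,open("w1.pkl","wb"));cv2.imwrite("pics/w1.png",f["image"][:,:,::-1])
s=robot.sense();print(s["t"],s["tcp_pos"],s["tcp_rot"],-f["R"].T@f["t"],f["R"][2])
```

```text
[ 0.51283731 -0.20664751  0.1899888 ] 0.0026665709599929827 [0.49767018 0.03850911 0.14578503] 0.004222277811252565 [ 0.51321923 -0.20756956  0.192     ] [0.49813936 0.03637256 0.148     ]
yaw 3.5373735670724042 len (245) 0.24440777496134253
-1.5090575111764666 [-0.53255129  0.40298444  1.12202209  1.83279817 -0.39629018  1.15643526
 -2.35696762]
-1.5090575111764666 [ 0.7265034   0.59278541 -1.17298171  2.00461181  0.66149468  0.99440053
  2.42673414]
-1.5090575111764666 [ 0.50913974  0.61646074 -1.17411587  1.9782651   0.67912932  1.01404915
  2.21278283]
1.6325351424133265 [ 0.68480502  0.28285909 -0.46293591  1.76994136  0.13885128  1.12102495
  0.23892856]
1.6325351424133265 [ 0.35912027  0.37886286 -0.63181095  2.02119338  0.29986739  0.8323319
 -0.38151436]
1.6325351424133265 [ 0.30207573  0.4565051  -0.84004552  1.98723072  0.43746846  0.8864738
 -0.7097855 ]
2.125 [ 0.51297495 -0.20827208  0.28001396] [-3.14156464e+00 -1.29545247e-04 -1.50993547e+00] [ 0.51781799 -0.28317362  0.41279039] [-0.01797727  0.29705468 -0.95469122]
```

View pics/w1.png

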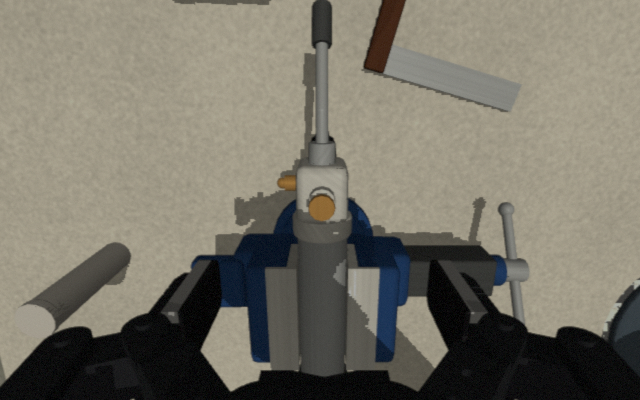

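The close view shows the vent's brass head at (321,208), the barrel below it, and the square at upper right, clear of the work. I'll correct the position and press the vent.

Run:
```python
from h import *
import pickle
from plant import robot
T=pickle.load(open("top.pkl","rb"));W=pickle.load(open("w1.pkl","rb"))
h=cv2.cvtColor(W["image"][190:225,300:345],cv2.COLOR_RGB2HSV)
b=max(blobs((h[...,0]>12)&(h[...,0]<30)&(h[...,1]>110)&(h[...,2]>100),(300,190)),key=lambda b:b[0]);print(b)
v,e=tri(W,b[1],T,(409.2,225));p=plane(W,*b[1],.192);print(v,e,p,rz(W,*b[1]))
# axis direction from barrel/tube: tube tip centre at axis height
print("tube",plane(W,321.5,20,.148),plane(W,321.5,120,.148),"barrel",plane(W,322,330,.168))
assert .18<v[2]<.2 and np.hypot(*(p-v)[:2])<.006
robot.grip(0.0,40)
robot.move_straight((p[0],p[1],.225),vel=.08)
c=robot.move_straight((p[0],p[1],.188),vel=.02,contact_N=14)
s=robot.sense();print(c,s["t"],s["tcp_pos"],s["wrist_force"])
robot.sleep(1.3);s=robot.sense();print(s["t"],s["tcp_pos"],s["wrist_force"])
f=robot.grab_frame("scene");cv2.imwrite("pics/press.png",cv2.resize(f["image"][110:185,210:310,::-1],None,fx=6,fy=6))
```

```text
(np.int32(507), array([321.3, 207.9]), array([309, 196,  26,  25]))
[ 0.51403732 -0.20722584  0.19362445] 0.001693582454221685 [ 0.51486089 -0.20661233  0.192     ] [ 0.51487415 -0.20695576  0.19299039]
tube [ 0.5220188  -0.32560063  0.148     ] [ 0.51811617 -0.25932736  0.148     ] barrel [ 0.50777256 -0.09281827  0.168     ]
True 5.05 [ 0.51487951 -0.20662651  0.19716929] [-0.12370391  0.40588639  6.24852182]
6.35 [ 0.51491158 -0.20659098  0.19713684] [-2.31449292 -0.07496242  6.54752531]
```

View pics/press.png

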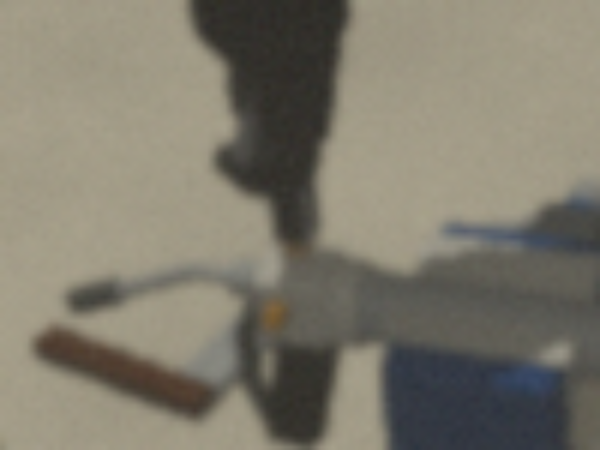

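The picture shows the fingertips on the vent and the plunger head almost flush with its boss. The force (6.5 N) is only marginal, so I'll press a little further until the stop clearly pushes back, hold, and release.

Run:
```python
from h import *
import pickle
from plant import robot
s=robot.sense();p=s["tcp_pos"].copy();z=p[2]
for k in range(8):
    z-=.0005;robot.move_straight((p[0],p[1],z),vel=.01);robot.sleep(.1);s=robot.sense();F=s["wrist_force"][2];print(z,s["tcp_pos"][2],F)
    if F>14:break
robot.sleep(1.3);s=robot.sense();print(s["t"],s["tcp_pos"],s["wrist_force"])
robot.move_straight((p[0],p[1],.225),vel=.03)
robot.move_straight((p[0],p[1],.29),vel=.12)
s=robot.sense();print(s["t"],s["joint_pos"],s["wrist_force"])
f=robot.grab_frame("wrist");cv2.imwrite("pics/w2.png",f["image"][:,:,::-1])
h=cv2.cvtColor(f["image"][150:260,290:355],cv2.COLOR_RGB2HSV)
for b in blobs((h[...,0]>12)&(h[...,0]<30)&(h[...,1]>110)&(h[...,2]>100),(290,150)):print(b,rz(f,*b[1]))
for y in(-1.5091,1.6325):
  for q in((.498,.025,.25),(.498,.025,.14),(.491,.13,.14)):print(y,robot.inverse_kinematics(q,[np.pi,0,y]))
```

```text
0.19663913334760788 0.1971165701208446 6.068447747332865
0.19613913334760788 0.1970710292092394 9.093875023393675
0.19563913334760788 0.1970363421192995 12.701471322332845
0.19513913334760788 0.197005970900063 16.941464998154522
9.1 [ 0.51496029 -0.20668705  0.19697915] [-4.13818762  4.44402341 17.01324198]
10.9333 [-0.54377301  0.38252303  1.12810598  1.80372861 -0.3716829   1.19493182
 -2.38161262] [-0.39374593  0.21391593 -0.46348827]
(np.int32(114), array([293.9, 177. ]), array([290, 171,   9,  13])) [ 0.53796358 -0.21335423  0.15904155]
(np.int32(476), array([323.7, 200.4]), array([312, 189,  25,  24])) [ 0.51481678 -0.20683919  0.19238472]
-1.5091 [ 0.8712497   0.46101249 -1.30117625  1.8866215   0.48457231  1.16928679
  2.60013131]
-1.5091 [-0.93665436  0.48743445  1.05493219  2.09112761 -0.55867978  0.87665503
 -2.63594626]
-1.5091 [ 0.5331128   0.6094435  -1.17378621  1.98617759  0.67395714  1.00818467
  2.23553084]
1.6325 [-0.55796608  0.17610499  0.48617429  1.95571096 -0.09552537  1.03184685
  0.03263807]
1.6325 [-0.42277993  0.31560951  0.34901796  2.06747836 -0.15118347  0.7821321
  0.0796364 ]
1.6325 [-0.64566004  0.33153093  0.37162854  2.04817507 -0.16715817  0.79006369
 -0.11268298]
```

The vent stop is confirmed (position rigid at 17 N), it was held for over 1 s, and the head is back up at 0.1924. I'm moving above the rod for one close look at the bar.

Run:
```python
from h import *
import pickle
from plant import robot
g=np.radians(3.7);d=np.array([-np.sin(g),np.cos(g)]);v=np.array([.5149,-.2068])
p=v+.2255*d;print(p)
q=robot.inverse_kinematics((*p,.25),[np.pi,0,np.pi/2+g]);print(q)
robot.move_joints(q);robot.grip(1.0)
f=robot.grab_frame("wrist");pickle.dump(f,open("w3.pkl","wb"));cv2.imwrite("pics/w3.png",f["image"][:,:,::-1])
s=robot.sense();print(s["t"],s["tcp_pos"],s["tcp_rot"])
```

```text
[0.50034796 0.01822997]
[ 0.56139337  0.2673371  -0.80535194  1.89465873  0.21893515  1.06964077
 -0.26779652]
13.65 [0.50033483 0.01821226 0.24999003] [-3.14157035e+00 -2.24106874e-05  1.63535993e+00]
```

View pics/w3.png

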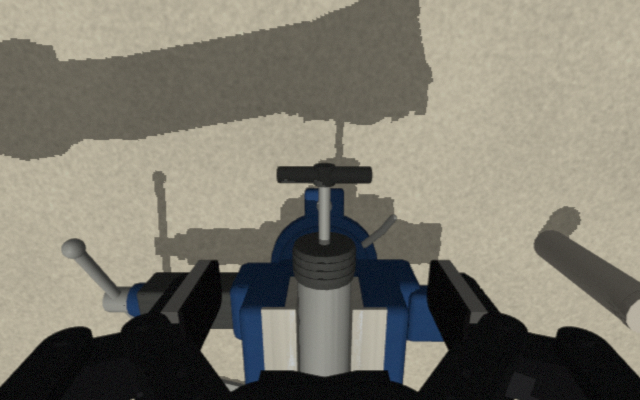

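The wrist view shows the bar from (278,174) to (371,174) with its centre at about (324.5,174.5), and the rod down to the cap edge at about (324,243). I'll locate the bar and rod, then descend and grip the rod just behind the bar.

Run:
```python
from h import *
import pickle
from plant import robot
T=pickle.load(open("top.pkl","rb"));W=pickle.load(open("w3.pkl","rb"))
h,e=tri(W,(324.5,174.5),T,(310,233.2));hp=plane(W,324.5,174.5,.150);r=plane(W,324.5,215,.152)
l,rr=plane(W,278,174.5,.15),plane(W,371,174.5,.15)
print(h,e,hp,r,"rng",rz(W,324,174),rz(W,324,210),"len",np.linalg.norm(l-rr),"ang",np.degrees(np.arctan2(*(l-rr)[1::-1])))
assert .138<h[2]<.158
g=np.radians(3.7);d=np.array([-np.sin(g),np.cos(g)])
p=hp[:2]-(.006+.001+.011+.0025)*d;print("grasp",p)
robot.grip(0.45)
robot.move_straight((*p,.20),vel=.1)
c=robot.move_straight((*p,.140),vel=.06,contact_N=8)
s=robot.sense();print(c,s["t"],s["tcp_pos"],s["wrist_force"])
```

```text
[0.49900108 0.03656642 0.14378098] 0.001698898435205536 [0.4997398 0.0381204 0.15     ] [0.50156572 0.00987875 0.152     ] rng [0.49927654 0.04001853 0.15651801] [0.50097337 0.01369102 0.15250112] len 0.06265275052841077 ang -176.3262116020446
grasp [0.50106271 0.01766313]
False 15.975 [0.50140056 0.01777114 0.14036899] [-0.35070076 -0.36258816  0.24620607]
```

Run:
```python
from h import *
from plant import robot
g=np.radians(3.7);d=np.array([-np.sin(g),np.cos(g),0])
p=robot.sense()["tcp_pos"].copy()
p[2]=.140
c=robot.move_straight(p+.007*d,vel=.012,contact_N=3)
s=robot.sense();print(c,s["t"],s["tcp_pos"],(s["tcp_pos"]-p)@d,s["wrist_force"])
if c:robot.move_straight(s["tcp_pos"]-.0005*d,vel=.01)
robot.grip(0.0,70)
s=robot.sense();print(s["t"],s["tcp_pos"],s["opening"],s["gripper_force"],s["wrist_force"])
np.save("p0.npy",s["tcp_pos"])
f=robot.grab_frame("wrist");cv2.imwrite("pics/w4.png",f["image"][:,:,::-1])
```

```text
True 16.3583 [0.50083656 0.02018028 0.13984328] 0.0024405232496134796 [-0.0128436  -0.89654384  0.56718424]
17.0083 [0.50039869 0.01964181 0.13985734] 0.06571003357218953 68.3197832107544 [-2.68044464  0.04625134  3.25503751]
```

View pics/w4.png

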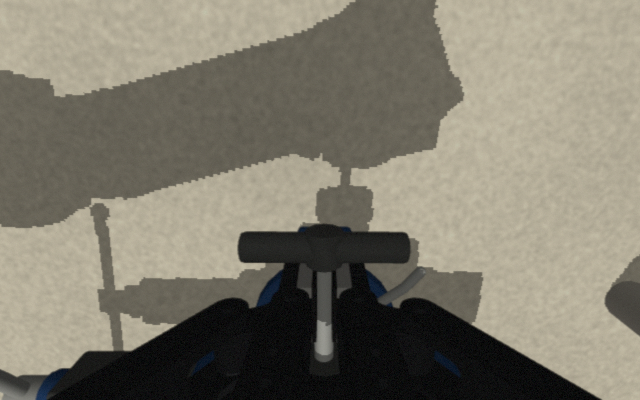

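The rod is seated between the pads, right behind the bar (bar centre at (324,247)). Now I'll draw it out slowly and check for slip on the way.

Run:
```python
from h import *
from plant import robot
g=np.radians(3.7);d=np.array([-np.sin(g),np.cos(g),0]);p0=np.load("p0.npy")
def rep():
    s=robot.sense();e=s["tcp_pos"]-p0;print(round(s["t"],2),"out",e@d,"F",s["wrist_force"].round(1),s["opening"].round(3),round(s["gripper_force"],1));return e@d
for x in(.02,.06,.1045):
    robot.move_straight(p0+x*d,vel=.035);o=rep()
robot.sleep(.3);o=rep()
robot.move_straight(p0+(.1045+(.1045-o))*d,vel=.01);robot.sleep(.3);rep()
import pickle
for n in("top","scene","wrist"):
    f=robot.grab_frame(n);pickle.dump(f,open(n+"5.pkl","wb"));cv2.imwrite(f"pics/{n}5.png",f["image"][:,:,::-1])
a=cv2.imread("pics/top5.png")[205:250,270:370];b=cv2.imread("pics/scene5.png")[145:190,300:400]
cv2.imwrite("pics/cc5.png",cv2.resize(np.vstack([a,b]),None,fx=6,fy=6,interpolation=cv2.INTER_CUBIC))
```

```text
Traceback (most recent call last):
AttributeError: 'float' object has no attribute 'round'
```

Run:
```python
from h import *
from plant import robot
g=np.radians(3.7);d=np.array([-np.sin(g),np.cos(g),0]);p0=np.load("p0.npy")
def rep():
    s=robot.sense();e=s["tcp_pos"]-p0;print(round(s["t"],2),"out",e@d,"F",s["wrist_force"].round(1),round(s["opening"],3),round(s["gripper_force"],1));return e@d
rep()
for x in(.06,.1045):
    robot.move_straight(p0+x*d,vel=.035);o=rep()
robot.sleep(.3);o=rep()
robot.move_straight(p0+(.1045+(.1045-o))*d,vel=.01);robot.sleep(.3);rep()
import pickle
for n in("top","scene","wrist"):
    f=robot.grab_frame(n);pickle.dump(f,open(n+"5.pkl","wb"));cv2.imwrite(f"pics/{n}5.png",f["image"][:,:,::-1])
a=cv2.imread("pics/top5.png")[205:250,270:370];b=cv2.imread("pics/scene5.png")[145:190,300:400]
cv2.imwrite("pics/cc5.png",cv2.resize(np.vstack([a,b]),None,fx=6,fy=6,interpolation=cv2.INTER_CUBIC))
```

```text
17.78 out 0.016612775796217373 F [-1.3 -7.4  4.6] 0.07 68.4
19.07 out 0.05487877025839666 F [ -2.  -10.7   6. ] 0.064 68.7
20.5 out 0.09777899431788831 F [ -1.7 -14.    9.7] 0.062 68.9
20.8 out 0.0977561124554632 F [ -1.3 -14.    9.1] 0.067 68.9
21.93 out 0.10412755578190201 F [ -2.4 -14.8   8.8] 0.068 69.0
```

View pics/cc5.png

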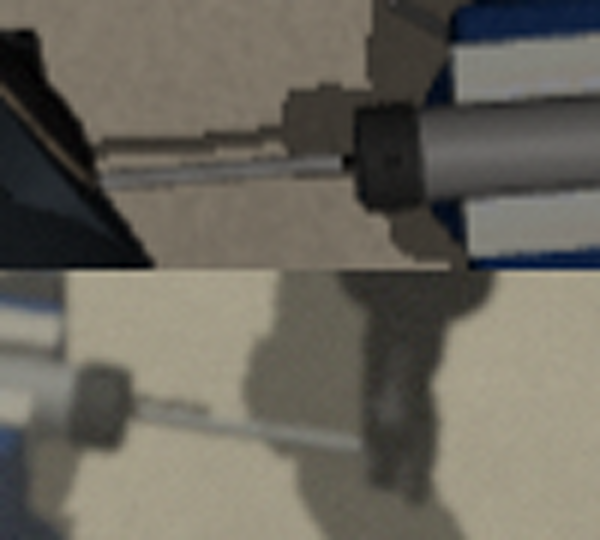

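The top view shows the dark groove right at the cap face, zoomed (342–356,162), roughly 2.3 px (about 6 mm) wide. So it's at the limit of being fully out. I'll go 2.5 mm further and check the intensity profile along the rod.

Run:
```python
from h import *
from plant import robot
import pickle
g=np.radians(3.7);d=np.array([-np.sin(g),np.cos(g),0]);p0=np.load("p0.npy")
s=robot.sense();o=(s["tcp_pos"]-p0)@d
# command = last command + 2.5 mm
cmd=.1045+(.1045-.09775611)+.0025
robot.move_straight(p0+cmd*d,vel=.01);robot.sleep(.4)
s=robot.sense();print(s["t"],"out",(s["tcp_pos"]-p0)@d,s["wrist_force"])
fs=[robot.grab_frame("top") for _ in range(6)]
def prof(im,f):
    # sample along axis at z=.150 relative to estimated cap face, across +-2 mm
    c=np.array([.5149,-.2068,0])+.195*d;c[2]=.150;n=np.array([np.cos(g),np.sin(g),0]);out=[]
    for a in np.arange(-6,20,1.):
        v=[]
        for b in np.arange(-4,4.1,1):
            X=f["R"]@(c+a*1e-3*d+b*1e-3*n)+f["t"];u=np.float32([[f["fx"]*X[0]/X[2]+f["cx"],f["fy"]*X[1]/X[2]+f["cy"]]])
            v.append(cv2.getRectSubPix(im,(1,1),tuple(map(float,u[0])))[0,0])
        out.append(max(v))
    return np.round(out).astype(int)
g_=lambda f:cv2.cvtColor(f["image"],cv2.COLOR_RGB2GRAY).astype(np.float32)
print(np.arange(-6,20))
print(prof(g_(pickle.load(open("top5.pkl","rb"))),fs[0]))
m=np.mean([g_(f) for f in fs],0);print(prof(m,fs[0]))
r=np.mean([f["image"] for f in fs],0).astype(np.uint8)[215:245,305:355,::-1]
cv2.imwrite("pics/g6.png",cv2.resize(r,None,fx=12,fy=12,interpolation=cv2.INTER_NEAREST))
```

```text
22.875 out 0.10660648840639854 [ -1.88535237 -15.51480467   9.74880233]
[-6 -5 -4 -3 -2 -1  0  1  2  3  4  5  6  7  8  9 10 11 12 13 14 15 16 17
 18 19]
[ 36  36  33  32  30  28  31  34  43  48  49  50  53  66  94  97 100 101
 101 101 100  99  98  96  96  96]
[ 36  35  33  31  30  33  38  42  43  47  48  51  50  49  50  53  79  96
  98 101 100  99  98  96  96  96]
```

View pics/g6.png

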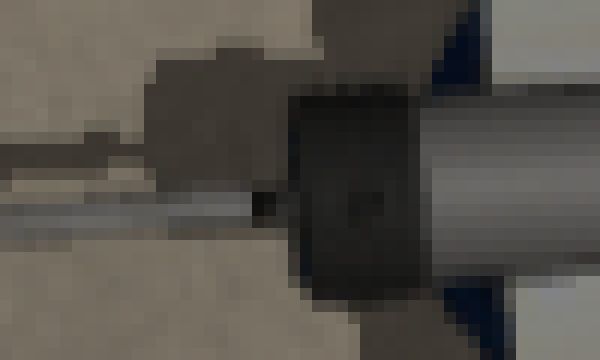

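The enlarged view shows the dark groove at (252–276,205), then about one lighter pixel of bare rod before the cap edge at about 290. The groove's outer edge measures about 9.8 mm from the face, against 10.1 mm expected. The groove is fully out by about 3 mm, so I'm handing in while holding.

Run:
```python
from plant import robot
print(robot.close_job(),robot.sense()["t"])
```

```text
the job is handed in; nothing more can be done
the job is handed in; nothing more can be done
```

I pressed the vent to its stop, held it there for over a second and let it come back up; the rod is now drawn out about 106.5 mm, with the groove about 3 mm clear of the end cap, and I handed the job in at about 23 s with the gripper still holding it.

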